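Tighten the hook rail's clamp bolt with a click wrench

ROBOT

A 6-joint arm with a two-finger parallel gripper is mounted at the origin on the work surface. World frame = base frame: x ahead of the robot, y to its left, z up, the work surface at z = 0. Lengths are in m, angles in rad, forces in N, time in s.
With the tool pointing down it reaches from about 0.35 to 0.85 m from the base axis. Payload 8.1 kg.
Tool frame: the origin (TCP) lies midway between the tips of the shut fingers; the grasp point (between the pads) lies 19 mm behind it; z points along the fingers, y is the line along which they close (so a half turn about z gives the same grasp; the last joint's range is limited). The gripper opens to 93 mm and grips with 3 to 60 N. Pads are 15 mm wide; open, the fingers measure 128 mm over their backs; the gripper's body (75 mm by 188 mm) begins 65 mm behind the grasp point.
Start: joints at [1.126, 0.13, 1.488, -0, 1.523, -0.085], TCP at [0.211, 0.562, 0.219] pointing down, gripper open.
Joint ranges: [-2.96, 2.96], [-0.89, 2.26], [0.02, 2.5], [-1.34, 4.48], [0, 2.73], [-2.66, 2.66]. Speed limits (rad/s): [2.39, 2.39, 2.79, 3.14, 3.14, 3.14].

INTERFACE

Orientations are given as a rotation vector (axis times angle).
In Python, from plant import read_state, read_camera, get_calibration, close_job gives the robot as it stands.
- The arm moves only by the shell command python3 -m crank 'ROWS' [FORCE]. ROWS is JSON, a list that holds one entry, the list of rows, each a list of 7 numbers: the gripper's target within -1 to 1 (fully open at 1, half-way at 0, shut at -1), then the shift along the tool's x, y, z as a fraction of full scale, then the turn, a rotation vector about the tool's x, y, z as a fraction of full scale. In form: [[[grip, x, y, z, rx, ry, rz], ...]]. A call has exactly 5 rows; each row is the pose to reach, as a shift and turn from the pose commanded when the call began, along the tool's axes at that moment; what a row does not reach only later rows make up. Full scale, the value 1, is 0.5 m for a shift and 90 degrees for a turn. A row lasts 1/8 s, in which the tool goes at most 62.5 mm and 10.7 degrees, less where a joint would pass 70% of its speed; a pose out of reach is approached as far as the arm can. A call with a number of a shift or a turn outside -1 to 1 is refused whole. A call with a gripper value outside its range is refused whole. The fingers move at their own pace and stop on an object; FORCE is the grip in N (left out, the last holds). Time passes only in rows, so rows that repeat a pose let the fingers close, or fill a call up. It gives the time, the measured TCP pose, the force, the opening and the grip force at its end, in the units of the state.
- read_state(): the state, without advancing time (a new reading comes with each control period).
- read_camera(name): name is "side" or "top" or "wrist"; returns the picture (480x640x3 uint8, red, green, blue); there is no depth.
- get_calibration(name): a dict with "fx", "fy", "cx", "cy" (pixels), "eye" and "orientation" of the camera in the world; the wrist camera has in their place "mount" (4x4, takes a point from camera to tool coordinates, whose origin is the TCP and whose axes are the flange's). Camera axes: x right, y down, z forward; pixel columns grow to the right and rows downward; lengths in m; the calibration is good to about 2 mm. A picture is of the moment at which its call begins: read the wrist's pose just before it. get_calibration takes no time and is no camera call.
- close_job(): hands the job in; it is judged then, once.
The state is a dict: "t": time; "q": joint angles; "dq": joint speeds; "joint_torque": joint torques, N m; "tool_pos": TCP position; "orientation": TCP orientation; "force": force on the tool from outside, world axes, zero at the start; "wrist_torque": the same for the moment, N m; "opening": finger opening in m; "gripper_force": force on a finger pad.
Only numpy, scipy, OpenCV 4.12 (cv2) and the standard library are available. Lean on these libraries where they do the work, as an engineer would, in place of code of your own. Each camera call takes 0.05 s, during which the arm holds its last target. There are 200 camera calls.

TASK

Take the click wrench from its cork mat, set it fully down on the square brass bolt head of the hook rail, and turn it clockwise (seen from above) until its handle clicks, easing off at once instead of pushing on to the end of the handle's play. Then lift the wrench off and lay it gently back on the middle of the cork mat, flat, without ramming anything or disturbing the bowl, the tin and the sunglasses case.

Things in the scene. Friction and masses are not known exactly. Their poses are not given: they have to be found in the camera images.
- wrench: Click wrench, loose, about 0.32 kg, 240 mm long: square steel socket head (42 mm outside, 37 mm tall overall), red and black handle along its -x. Origin: on the socket's axis, at the underside; z up. In the underside a square recess, sides along x and y, 27.8 mm wide, 13 mm deep, mouth bevelled about 1.5 mm. Lies flat on its underside. This body is the head; the handle turns by click.
- click (a joint): Breakaway joint of handle to head on the socket's axis, rad, growing as the handle turns clockwise from above. 0 = straight, sprung; gives at 0.9 N m about the bolt's axis (8 N at grip, less if the gripper also twists), then moves at even load (0.98 N m at 0.2) and springs back to 0 when eased. Clicked above 0.10; above 0.26 counts as pushed on; play ends at 0.36.
- grip (a point): Place to hold the wrench: on the black handle, 24 mm wide and 26 mm tall (flush with the wrench's underside), 115 mm from the socket's axis, 13 mm above the underside. The black grip reaches from 70 to 210 mm from the axis. Turns with the handle.
- wrench_mid (a point): Middle of the wrench: point of its head frame 80 mm from the socket's axis towards the handle, at underside height.
- socket_seat (a point): Centre of the ceiling of the wrench's square recess, 13 mm above the underside; rests on bolt_top when the socket is fully down (underside then 47 mm above the shelf).
- bolt: Upright square brass clamp bolt on the hook rail's block: head 26 mm square, 14 mm tall, its top 4.5 mm narrowed to 21.5 mm. Origin: centre of the head's foot, 46 mm above the shelf; x, y along its sides, z up; its yaw turns with the bolt. Turns clockwise against slight friction (at most 0.1 N m) and comes tight after 0.25 to 1.0 rad, not known beforehand, on a hidden stop.
- bolt_top (a point): Centre of the bolt head's top face, 60 mm above the shelf. A wrench set on with the same yaw as bolt has its handle roughly towards the robot and room to swing clockwise; the clamp block below is 54 mm square, the rail's bar through it 32 mm high.
- mat: Cork mat, fixed, 300 x 130 x 6 mm. Origin: centre of its underside, on the shelf; long side along its x. The wrench lies on it at the start, handle towards the mat's -x.
- bowl: Green egg-shaped ceramic bowl, loose, 86 mm wide, 66 mm tall; origin under its centre. Leave alone.
- tin: Small aluminium screw-top tin, loose, 55 mm wide, 44 mm tall; origin under its centre. Leave alone.
- case: Blue sunglasses case, loose, 160 x 60 x 44 mm, long side along x; origin under its centre. Leave alone.
Mind the look-alikes: they are no part of the job. Of the things that look like the wrench, the largest one is meant.

How it is judged:
By the outcome, as a careful person would: the job done as asked, in the order asked, and still so for the second after the job is handed in, with the robot touching nothing.
It also fails if it takes over 67 s, if anything falls off the work surface, if the arm or the gripper's body presses on something with over 40 N, if the wrist force passes 120 N, or if a joint passes its speed limit or range.

## Working session

There is one attempt and no reset: what is moved stays moved. The work goes in short steps, Python scripts to look and compute and a shell command to move; the robot and the scene stay as the last step left them, time stands still between calls to the robot, and variables do not carry over. Pictures are saved under pics/ and viewed, at most 10 in all, crops included, and the job is handed in when it is done.

```bash
ls; mkdir -p pics; python3 - <<'E'
from plant import *
import cv2
s=read_state();print(s)
for n in("side","top"):
    print(n,get_calibration(n)); cv2.imwrite(f"pics/{n}0.png",read_camera(n)[:,:,::-1])
print(get_calibration("wrist"))
E
```

```text
pics
{'t': 0.0, 'q': array([ 1.12562553e+00,  1.31136257e-01,  1.48927786e+00, -4.02928418e-05,
        1.52300846e+00, -8.53855273e-02]), 'dq': array([-0.00140877,  0.00047339,  0.00124196, -0.00042604,  0.00020405,
       -0.00199447]), 'joint_torque': array([ 3.57257755e-03, -5.59840536e+01, -4.91768789e+01,  7.73963076e-02,
        3.53456615e-02, -1.52497364e-04]), 'tool_pos': array([0.21098116, 0.56106917, 0.21760312]), 'orientation': array([-5.62023995e-01, -3.09046201e+00,  2.79007416e-03]), 'force': array([ 0.48913789, -1.16465696,  0.51078423]), 'wrist_torque': array([ 0.00592218, -0.01264883,  0.0003728 ]), 'gripper_force': 0.0, 'opening': 0.09305305606864667}
side {'fx': 511.6195857903027, 'fy': 511.6195857903027, 'cx': 316.62453072254084, 'cy': 245.16580029789617, 'eye': array([ 0.12238937, -0.71136489,  0.67971281]), 'orientation': array([-2.11653745,  0.50421472, -0.27051207])}
top {'fx': 467.6300082634978, 'fy': 467.6300082634978, 'cx': 320.43126753368983, 'cy': 241.97589831140164, 'eye': array([0.50533834, 0.06718575, 1.07440178]), 'orientation': array([-2.14783408,  2.20701895, -0.01530247])}
{'fx': 380.2086124279201, 'fy': 380.2086124279201, 'cx': 316.6863658970148, 'cy': 242.20029476813818, 'mount': array([[-1.59756081e-04, -9.55610054e-01, -2.94634348e-01,
         8.24977251e-02],
       [ 9.99999971e-01, -9.97576941e-05, -2.18666360e-04,
         7.69656430e-04],
       [ 1.79567729e-04, -2.94634375e-01,  9.55610042e-01,
        -1.65769671e-01],
       [ 0.00000000e+00,  0.00000000e+00,  0.00000000e+00,
         1.00000000e+00]])}
```

View pics/top0.png

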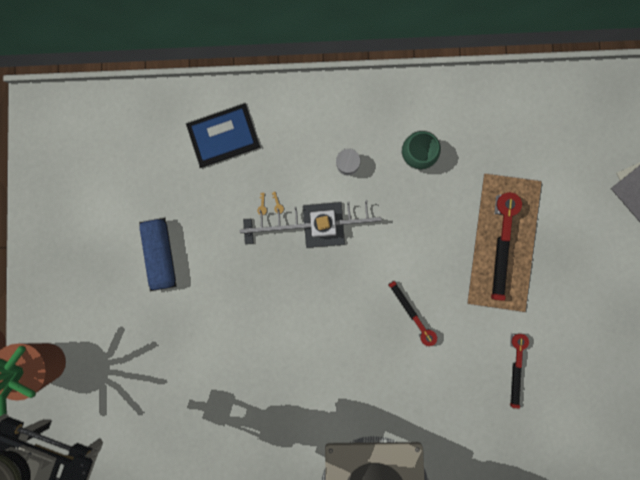

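View pics/side0.png

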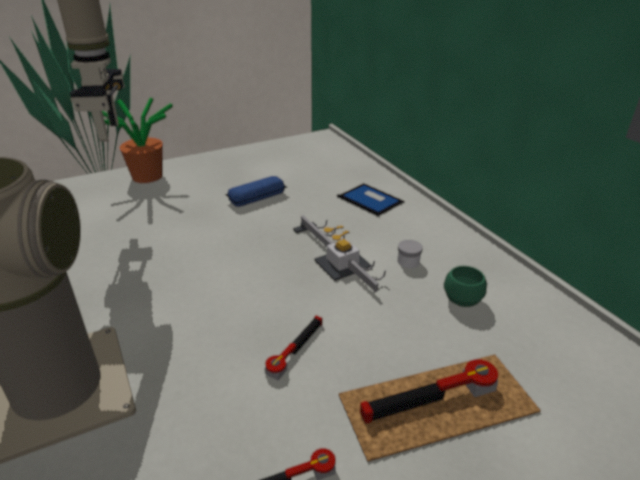

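The top view shows the wrench on the cork mat, head at about (510,205) and handle end at (499,297). The brass bolt is at (322,223), the tin at (348,161), the bowl at (421,150) and the case at (157,254). The two smaller wrenches are look-alikes.

```bash
cat > h.py <<'E'
import numpy as np, cv2
from plant import *
from scipy.spatial.transform import Rotation as R
def cam(n,s=None):
    c=get_calibration(n)
    if n=="wrist":
        s=s or read_state(); M=c["mount"]; Rt=R.from_rotvec(s["orientation"]).as_matrix()
        return c, Rt@M[:3,:3], Rt@M[:3,3]+s["tool_pos"]
    return c, R.from_rotvec(c["orientation"]).as_matrix(), np.array(c["eye"])
def cast(C,uv,z):
    c,Rm,e=C; uv=np.atleast_2d(uv).astype(float)
    d=np.c_[(uv[:,0]-c["cx"])/c["fx"],(uv[:,1]-c["cy"])/c["fy"],np.ones(len(uv))]@Rm.T
    return e+d*((z-e[2])/d[:,2])[:,None]
def proj(C,p):
    c,Rm,e=C; q=(np.atleast_2d(p)-e)@Rm
    return np.c_[c["fx"]*q[:,0]/q[:,2]+c["cx"],c["fy"]*q[:,1]/q[:,2]+c["cy"]]
def masks(im):
    h,s,v=cv2.split(cv2.cvtColor(im,cv2.COLOR_RGB2HSV))
    return dict(red=((h<6)|(h>172))&(s>170)&(v>60), black=(v<45)&(s<140), brass=(h>14)&(h<30)&(s>130)&(v>70), cork=(h>6)&(h<20)&(s>70)&(v>70))
def blob(m,box=None,close=0):
    m=m.astype(np.uint8)*255
    if box: k=np.zeros_like(m);x0,y0,x1,y1=box;k[y0:y1,x0:x1]=1;m=m*k
    if close: m=cv2.morphologyEx(m,cv2.MORPH_CLOSE,np.ones((close,close)))
    cs,_=cv2.findContours(m,cv2.RETR_EXTERNAL,cv2.CHAIN_APPROX_NONE)
    return max(cs,key=cv2.contourArea).reshape(-1,2)
def rect(C,cnt,z):
    p=cast(C,cnt,z)[:,:2]; (c,wh,a)=cv2.minAreaRect((p*1000).astype(np.float32)); return np.array(c)/1000,np.round(wh,1),round(a,1)
E
python3 - <<'E'
from h import *
im=cv2.imread("pics/top0.png")[:,:,::-1].copy();C=cam("top");m=masks(im)
print("R",C[1].round(3))
print("black",rect(C,blob(m["black"],(480,180,530,305)),.032-.006))
print("red",rect(C,blob(m["red"],(480,180,530,240)),.043))
print("mat",rect(C,blob(m["cork"]|m["black"]|m["red"],(460,165,550,320),5),.006))
print("brass",rect(C,blob(m["brass"],(305,205,340,240),3),.06))
im2=cv2.imread("pics/side0.png")[:,:,::-1].copy();S=cam("side");m=masks(im2)
print("brass side",rect(S,blob(m["brass"],(333,236,356,254)),.057))
print("black side",rect(S,blob(m["black"],(360,370,450,425)),.02))
s=read_state();print(R.from_rotvec(s["orientation"]).as_matrix().round(3))
E
```

```text
R [[-0.026 -0.998  0.051]
 [-0.999  0.028  0.036]
 [-0.037 -0.05  -0.998]]
black (array([ 0.49607364, -0.29248206]), array([ 26.4, 124.5]), 82.3)
red (array([ 0.60345007, -0.30991922]), array([ 49.6, 101.1]), 87.4)
mat (array([ 0.54900214, -0.30905405]), array([129. , 296.6]), 80.3)
brass (array([0.59952838, 0.09815358]), array([21.2, 20.6]), 12.4)
brass side (array([0.59202588, 0.08919064]), array([29.8, 34.1]), 3.1)
black side (array([ 0.49388437, -0.29698004]), array([ 33.5, 127.3]), 82.6)
[[-0.936  0.352 -0.001]
 [ 0.352  0.936 -0.001]
 [ 0.    -0.002 -1.   ]]
```

```bash
python3 -m crank '[[[1,-0.1,-0.06,0,0,0,-0.03],[1,-0.2,-0.12,0,0,0,-0.06],[1,-0.3,-0.18,0,0,0,-0.09],[1,-0.4,-0.24,0,0,0,-0.12],[1,-0.5,-0.3,0,0,0,-0.14]]]' 20
python3 - <<'E'
from h import *
s=read_state();Rt=R.from_rotvec(s["orientation"]).as_matrix();print(s["tool_pos"],Rt.round(3));print(((np.array([.57,.10,.22])-s["tool_pos"])@Rt/0.5).round(3))
E
```

```text
t: 0.72
tool_pos: [0.3931, 0.3315, 0.2183]
orientation: [-0.217, -3.134, 0.0]
force: [1.6, 0.4, -0.5]
opening: 0.0932
gripper_force: 0.0
[0.39308265 0.33147015 0.2183188 ] [[-0.99   0.138 -0.   ]
 [ 0.138  0.99  -0.   ]
 [ 0.    -0.    -1.   ]]
[-0.414 -0.41  -0.003]
```

```bash
python3 -m crank '[[[1,-0.1,-0.1,0,0,0,0],[1,-0.2,-0.2,0,0,0,0],[1,-0.3,-0.3,0,0,0,0],[1,-0.41,-0.41,0,0,0,0],[1,-0.41,-0.41,0,0,0,0]]]'
python3 - <<'E'
from h import *
s=read_state();im=read_camera("wrist");cv2.imwrite("pics/w1.png",im[:,:,::-1]);C=cam("wrist",s)
print(s["tool_pos"],proj(C,[[.5995,.098,.06]]))
m=masks(im)
print("brass",rect(C,blob(m["brass"],(220,140,420,340),3),.06))
E
```

```text
t: 1.35
tool_pos: [0.5678, 0.0989, 0.218]
orientation: [-0.223, -3.133, 0.001]
force: [0.6, 0.4, 0.9]
opening: 0.0926
gripper_force: 0.0
[0.56777813 0.09887325 0.2180465 ] [[320.0094523  257.18414144]]
brass (array([0.5987442 , 0.09941303]), array([27.3, 25.8]), 11.0)
```

View pics/w1.png

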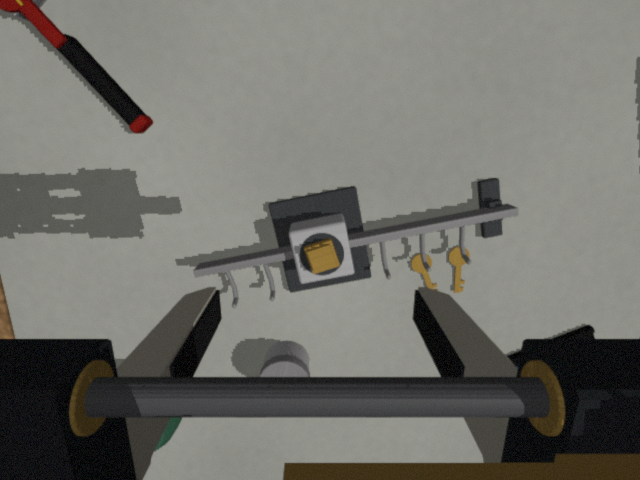

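```bash
python3 - <<'E'
import cv2
im=cv2.imread("pics/w1.png")[225:290,280:365];cv2.imwrite("pics/w1c.png",cv2.resize(im,None,fx=9,fy=9,interpolation=cv2.INTER_NEAREST))
E
```

```text
(no output)
```

View pics/w1c.png

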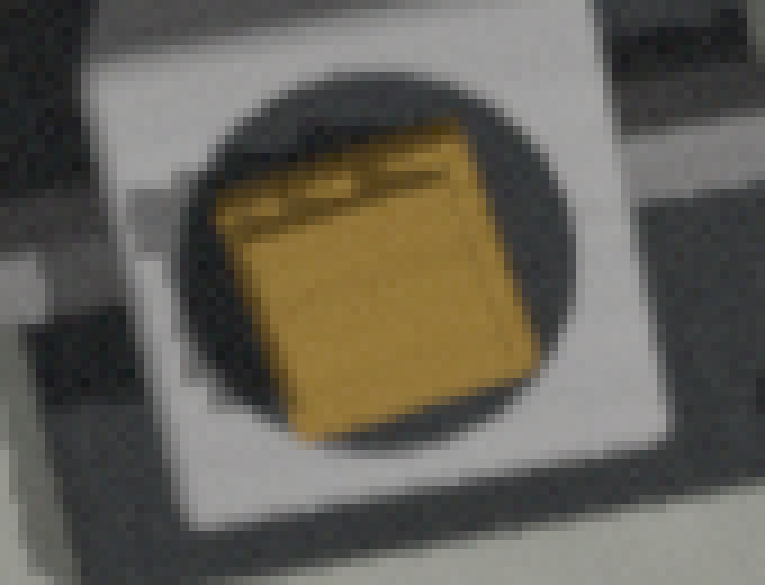

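The crop shows the brass head's far edge from (314.4,273.9) to (340,265.5). Its left edge starts near (305.5,250.5) and its right edge near (332.2,240.5).

```bash
python3 - <<'E'
from h import *
s=read_state();C=cam("wrist",s)
px=np.array([[310,440],[540,365],[230,230],[470,140]])/9+[280,225]-.5
p=cast(C,px,.0555)[:,:2]; BL,BR,L,T=p
a=lambda v:np.degrees(np.arctan2(v[1],v[0])); print(p.round(4),a(BL-L),a(BR-T),a(BR-BL)-90,a(BR-BL)+90-180,np.linalg.norm(BR-BL))
d=(BR-BL)/np.linalg.norm(BR-BL); n=np.array([-d[1],d[0]]); n*=-np.sign(n[0])
print("c",(BL+BR)/2+.013*n)
Rt=R.from_rotvec(s["orientation"]).as_matrix();print(((np.array([.50,-.293,.22])-s["tool_pos"])@Rt/0.5).round(3))
E
```

```text
[[0.618  0.0863]
 [0.6132 0.1108]
 [0.5943 0.0817]
 [0.5883 0.1069]] 11.189358535162954 8.95546060814267 11.095893131950376 11.09589313195039 0.024937708975940526
c [0.60280335 0.09606977]
[ 0.026 -0.789 -0.002]
```

```bash
python3 -m crank '[[[1,0,-0.12,0,0,0,0],[1,0,-0.24,0,0,0,0],[1,0,-0.36,0,0,0,0],[1,0.01,-0.48,0,0,0,0],[1,0.02,-0.6,0,0,0,0]]]'>/dev/null
python3 -m crank '[[[1,0,-0.05,0,0,0,0],[1,0,-0.1,0,0,0,0],[1,0,-0.15,0,0,0,0],[1,0.01,-0.19,0,0,0,0],[1,0.01,-0.19,0,0,0,0]]]'
python3 - <<'E'
from h import *
s=read_state();im=read_camera("wrist");cv2.imwrite("pics/w2.png",im[:,:,::-1]);C=cam("wrist",s)
m=masks(im)
box=(220,0,420,380)
b=blob(m["black"],box);print("black",b.min(0),b.max(0),rect(C,b,.032))
print("red px",blob(m["red"],box).min(0),blob(m["red"],box).max(0),rect(C,blob(m["red"],box),.043))
print("mat",rect(C,blob(m["cork"],(0,0,640,370),25),.006))
E
```

```text
t: 2.65
tool_pos: [0.4961, -0.2882, 0.2183]
orientation: [-0.222, -3.133, -0.0]
force: [-0.1, 0.9, 0.8]
opening: 0.0932
gripper_force: 0.0
black [298 150] [323 277] (array([ 0.49610559, -0.29308304]), array([ 23. , 123.3]), 82.3)
red px [287 273] [337 369] (array([ 0.60205273, -0.30745947]), array([ 51.4, 107.7]), 81.9)
mat (array([ 0.54202173, -0.3077897 ]), array([129. , 282.9]), 80.3)
```

View pics/w2.png

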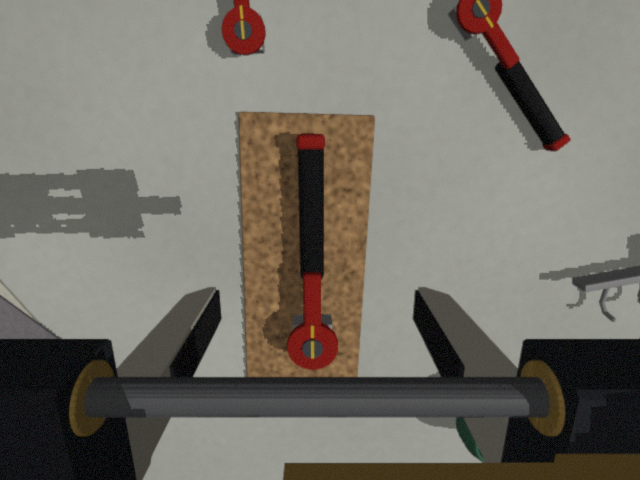

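```bash
python3 - <<'E'
from h import *
s=read_state();C=cam("wrist",s);T=cam("top")
h=cast(C,[312.5,344],.043)[0]; print("head wrist",h,"top",cast(T,[510,205],.043))
u=np.array([np.cos(np.radians(-7.7)),np.sin(np.radians(-7.7))])
g=h[:2]-.115*u; line=np.array([.4961,-.2931]); print("grip",g,"line off",np.cross(u,h[:2]-line))
Rt=R.from_rotvec(s["orientation"]).as_matrix()
print("blackends",cast(C,[[311,150],[312,276]],.032))
print(((np.array([*g,.0095])-s["tool_pos"])@Rt/0.5).round(4),Rt[:,0])
E
```

```text
head wrist [ 0.62648951 -0.3094304   0.043     ] top [[ 0.62755102 -0.31210187  0.043     ]]
grip [ 0.51252644 -0.29402199] line off 0.001287240071507583
blackends [[ 0.43568835 -0.28317574  0.032     ]
 [ 0.55677463 -0.29991263  0.032     ]]
[-0.0337 -0.0087  0.4177] [-9.90083783e-01  1.40477405e-01  4.49301481e-04]<stdin>:5: DeprecationWarning: Arrays of 2-dimensional vectors are deprecated. Use arrays of 3-dimensional vectors instead. (deprecated in NumPy 2.0)
```

Picture w2: the handle is centred at column 311 between the fingers, with the socket ring at (312,344). The grip point is at about (0.512,-0.295).

```bash
python3 -m crank '[[[1,-0.034,-0.011,0.08,0,0,0],[1,-0.034,-0.011,0.16,0,0,0],[1,-0.034,-0.011,0.24,0,0,0],[1,-0.034,-0.011,0.32,0,0,0],[1,-0.034,-0.011,0.34,0,0,0]]]'
python3 -m crank '[[[1,0,0,0.03,0,0,0],[1,0,0,0.05,0,0,0],[1,0,0,0.065,0,0,0],[1,0,0,0.075,0,0,0],[1,0,0,0.075,0,0,0]]]'
```

```text
t: 3.32
tool_pos: [0.5112, -0.2928, 0.0455]
orientation: [-0.218, -3.129, -0.005]
force: [0.4, 0.1, 0.2]
opening: 0.093
gripper_force: 0.0
t: 3.95
tool_pos: [0.5128, -0.2953, 0.011]
orientation: [-0.22, -3.134, -0.0]
force: [0.8, 0.3, 0.0]
opening: 0.0929
gripper_force: 0.0
```

```bash
python3 -m crank '[[[-1,0,0,0,0,0,0],[-1,0,0,0,0,0,0],[-1,0,0,0,0,0,0],[-1,0,0,0,0,0,0],[-1,0,0,0,0,0,0]]]' 50
python3 -m crank '[[[-1,0,0,0,0,0,0],[-1,0,0,0,0,0,0],[-1,0,0,-0.01,0,0,0],[-1,0,0,-0.03,0,0,0],[-1,0,0,-0.05,0,0,0]]]'
```

```text
t: 4.58
tool_pos: [0.513, -0.2953, 0.0112]
orientation: [0.22, 3.134, -0.0]
force: [0.1, 0.7, -1.1]
opening: 0.0477
gripper_force: 0.0
t: 5.2
tool_pos: [0.5129, -0.2952, 0.0368]
orientation: [-0.22, -3.134, -0.0]
force: [0.4, -0.1, -3.0]
opening: 0.0237
gripper_force: 50.0
```

```bash
python3 -m crank '[[[-1,0,0,-0.06,0,0,0],[-1,0,0,-0.12,0,0,0],[-1,0,0,-0.18,0,0,0],[-1,0,0,-0.24,0,0,0],[-1,0,0,-0.24,0,0,0]]]'
python3 - <<'E'
from h import *
s=read_state();im=read_camera("wrist");cv2.imwrite("pics/w3.png",im[:,:,::-1]);im=read_camera("side");cv2.imwrite("pics/s3.png",im[:,:,::-1])
a=cv2.imread("pics/w3.png");b=im[:,:,::-1];cv2.imwrite("pics/c3.png",np.hstack([cv2.resize(a,(400,300)),cv2.resize(b[100:460,160:640],(400,300))]))
E
```

```text
t: 5.82
tool_pos: [0.5149, -0.2966, 0.16]
orientation: [0.219, 3.128, -0.005]
force: [0.3, 0.1, -2.4]
opening: 0.0239
gripper_force: 50.0
```

View pics/c3.png

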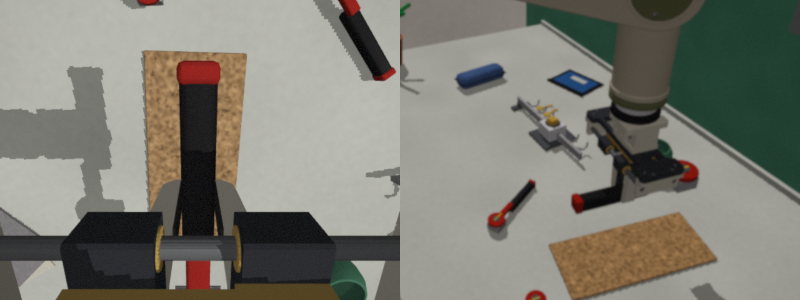

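```bash
python3 - <<'E'
from h import *
s=read_state();W=cv2.imread("pics/w3.png")[:,:,::-1].copy();S=cv2.imread("pics/s3.png")[:,:,::-1].copy();Tm=read_camera("top");cv2.imwrite("pics/t3.png",Tm[:,:,::-1])
p=s["tool_pos"];print(p);Rt=R.from_rotvec(s["orientation"]).as_matrix();u=-Rt[:,0]; zz=np.array([0,0,1])
un=p-.005*zz
head_top=un+.1145*u+.037*zz; blackend=un-.0955*u+.026*zz
y=Rt[:,1]
for n,im in(("side",S),("top",Tm),("wrist",W)):
    C=cam(n,s); print(n,"pred head",proj(C,head_top),"blackend",proj(C,[blackend-.012*y,blackend+.012*y]).round(1).tolist())
    m=masks(im)["red"].astype(np.uint8)
    k,_,st,ce=cv2.connectedComponentsWithStats(m)
    print([ (st[i].tolist()) for i in range(1,k) if st[i,4]>40])
E
```

```text
[ 0.5128137  -0.29518582  0.15572913]
side pred head [[497.06874319 300.43114068]] blackend [[370.0, 343.9], [363.1, 332.3]]
[[495, 293, 23, 25, 278], [367, 333, 13, 22, 217], [266, 343, 30, 29, 271], [285, 449, 50, 28, 486]]
top pred head [[537.83843529 195.7697641 ]] blackend [[531.5, 307.8], [518.6, 306.3]]
[[523, 182, 27, 51, 597], [516, 299, 15, 6, 70], [413, 316, 23, 29, 154], [513, 335, 12, 15, 74]]
wrist pred head [[315.24206343 546.42991302]] blackend [[280.7, 86.0], [348.5, 86.0]]
[[220, 0, 34, 8, 184], [544, 0, 32, 25, 538], [283, 98, 70, 38, 2407], [598, 109, 35, 19, 275], [299, 418, 37, 45, 1613]]
```

```bash
python3 - <<'E'
from h import *
s=read_state();p=s["tool_pos"];Rt=R.from_rotvec(s["orientation"]).as_matrix();u=-Rt[:,0]; zz=np.array([0,0,1]);y=Rt[:,1]
th=np.linspace(0,6.283,60)
def ring(c): return c+.0225*(np.cos(th)[:,None]*u+np.sin(th)[:,None]*y)
def bb(a): return np.r_[a.min(0),a.max(0)].round(1)
S=cam("side");T=cam("top")
h0=np.array([.5129,-.2952,.006+.037])+.1145*u
im=cv2.imread("pics/side0.png")[:,:,::-1].copy();r=blob(masks(im)["red"],(455,350,510,400))
print("side0 pred",bb(proj(S,ring(h0))),"meas",r.min(0),r.max(0))
im=cv2.imread("pics/top0.png")[:,:,::-1].copy();r=blob(masks(im)["red"],(485,180,530,225))
print("top0 pred",bb(proj(T,ring(h0))),"meas",r.min(0),r.max(0))
for dz in(-.005,-.01,-.015):
  for pitch in(0,-3):
    t=np.tan(np.radians(pitch)); un=p+dz*zz
    h=un+.1145*u+(.037+.1145*t)*zz; b=un-.0785*u+(.026-.0785*t)*zz
    e=[b-.012*y,b+.012*y]
    print(dz,pitch,"side",bb(proj(S,ring(h))),"top",bb(proj(T,ring(h))),"wristend",proj(cam("wrist",s),e).round(1).tolist(),"topend",proj(T,b).round(1),"sideend",proj(S,e).round(1).tolist())
im=cv2.imread("pics/w3.png")[:,:,::-1].copy();r=blob(masks(im)["red"],(260,80,370,150));print("cap",[ (v,r[r[:,1]==v][:,0].min(),r[r[:,1]==v][:,0].max()) for v in (105,115,125,132,134,135)])
E
```

```text
side0 pred [465.5 358.1 493.8 378.9] meas [455 360] [497 386]
top0 pred [499.1 195.4 520.  215.8] meas [498 193] [521 224]
-0.005 0 side [480.8 291.5 512.3 311.1] top [525.2 184.3 549.5 208.1] wristend [[282.0, 135.8], [347.4, 135.8]] topend [[525.5 298.3]] sideend [[380.8, 341.5], [373.7, 330.0]]
-0.005 -3 side [480.  294.5 511.4 314.2] top [523.9 184.8 548.1 208.5] wristend [[281.0, 136.1], [348.3, 136.1]] topend [[526.4 298.4]] sideend [[381.0, 339.3], [373.9, 327.9]]
-0.01 0 side [480.2 294.  511.6 313.7] top [524.1 184.8 548.3 208.4] wristend [[283.2, 135.5], [346.4, 135.5]] topend [[524.4 298.1]] sideend [[380.6, 344.1], [373.5, 332.6]]
-0.01 -3 side [479.5 297.  510.7 316.8] top [522.9 185.3 546.9 208.8] wristend [[282.2, 135.8], [347.3, 135.7]] topend [[525.3 298.3]] sideend [[380.8, 342.0], [373.6, 330.5]]
-0.015 0 side [479.6 296.5 510.8 316.3] top [523.1 185.2 547.2 208.7] wristend [[284.2, 135.2], [345.5, 135.2]] topend [[523.4 297.9]] sideend [[380.3, 346.7], [373.2, 335.2]]
-0.015 -3 side [478.9 299.6 510.  319.4] top [521.9 185.7 545.8 209.1] wristend [[283.3, 135.4], [346.2, 135.4]] topend [[524.3 298.1]] sideend [[380.5, 344.6], [373.4, 333.1]]
cap [(105, np.int32(284), np.int32(350)), (115, np.int32(283), np.int32(351)), (125, np.int32(284), np.int32(351)), (132, np.int32(287), np.int32(348)), (134, np.int32(289), np.int32(346)), (135, np.int32(292), np.int32(342))]
```

```bash
python3 - <<'E'
from h import *
s0=dict(tool_pos=np.array([0.56777813,0.09887325,0.2180465]),orientation=np.array([-.223,-3.133,.001]))
C=cam("wrist",s0)
px=np.array([[310,440],[540,365],[230,230],[470,140]])/9+[280,225]-.5
p=cast(C,px,.0555)[:,:2]; BL,BR,L,T=p
a=lambda v:np.degrees(np.arctan2(v[1],v[0])); print(a(BL-L),a(BR-T),a(BR-BL)-90)
for yaw in(10,11,12):
    w=np.radians(yaw);n=np.array([np.cos(w),np.sin(w)]);print("c",(BL+BR)/2-.013*n)
# top camera: brighter re-measure, now unobstructed
im=cv2.imread("pics/t3.png")[:,:,::-1].copy();Tc=cam("top");b=blob(masks(im)["brass"],(305,205,340,240),3);print(b.min(0),b.max(0),rect(Tc,b,.058))
im=cv2.imread("pics/w1.png")[:,:,::-1].copy();b=blob(masks(im)["brass"],(290,225,360,290));print(b.min(0),b.max(0),rect(C,b,.0555))
print(proj(C,[[.6,.099,.0555]]))
E
```

```text
11.283445087702983 9.046307959086473 11.140713440448138
c [0.60082384 0.09997092]
c [0.60086519 0.09974783]
c [0.60091042 0.09952549]
[317 217] [328 228] (array([0.59979291, 0.0980231 ]), array([21.9, 21. ]), 9.8)
[304 239] [338 272] (array([0.60031189, 0.09920514]), array([27.7, 26.1]), 11.0)
[[321.17568544 255.9019752 ]]
```

```bash
python3 -m crank '[[[-1,0.03,0.09,0,0,0,-0.02],[-1,0.05,0.18,0,0,0,-0.05],[-1,0.07,0.27,0,0,0,-0.08],[-1,0.09,0.36,0,0,0,-0.12],[-1,0.11,0.45,0,0,0,-0.16]]]' >/dev/null
python3 -m crank '[[[-1,0,0,0,0,0,0],[-1,0,0,0,0,0,0],[-1,0,0,0,0,0,0],[-1,0,0,0,0,0,0],[-1,0,0,0,0,0,0]]]' 
python3 - <<'E'
from h import *
s=read_state();Rt=R.from_rotvec(s["orientation"]).as_matrix()
yaw=np.degrees(np.arctan2(-Rt[1,0],-Rt[0,0]));print(yaw,(11-yaw)/-90);print(((np.array([.488,.0771,.12])-s["tool_pos"])@Rt/0.5).round(4))
E
```

```text
t: 7.22
tool_pos: [0.4899, -0.0654, 0.1561]
orientation: [0.173, -3.137, -0.0]
force: [1.2, 0.2, -3.0]
opening: 0.0237
gripper_force: 50.0
6.316559231157134 -0.05203823076492073
[-0.0277  0.2837  0.0721]
```

```bash
python3 -m crank '[[[-1,-0.01,0.08,0.01,0,0,-0.02],[-1,-0.02,0.16,0.03,0,0,-0.04],[-1,-0.028,0.24,0.05,0,0,-0.052],[-1,-0.028,0.284,0.072,0,0,-0.052],[-1,-0.028,0.284,0.072,0,0,-0.052]]]' 
python3 -m crank '[[[-1,0,0,0,0,0,0],[-1,0,0,0,0,0,0],[-1,0,0,0,0,0,0],[-1,0,0,0,0,0,0],[-1,0,0,0,0,0,0]]]' 
python3 - <<'E'
from h import *
s=read_state();Rt=R.from_rotvec(s["orientation"]).as_matrix();p=s["tool_pos"];u=-Rt[:,0];y=Rt[:,1]
print("yaw",np.degrees(np.arctan2(u[1],u[0])),"head",p+.1146*u, "tilt",Rt[2])
a={}
for n in("side","top"):
    im=read_camera(n);a[n]=im;cv2.imwrite(f"pics/{n}4.png",im[:,:,::-1])
    c=proj(cam(n),p+.1146*u+[0,0,.032])[0];print(n,"pred head top",c)
    th=np.linspace(0,6.283,60);r=proj(cam(n),p+.1146*u+[0,0,.032]+.0245*(np.cos(th)[:,None]*u+np.sin(th)[:,None]*y));print("pred",r.min(0),r.max(0))
    b=blob(masks(im)["red"],(int(c[0])-30,int(c[1])-30,int(c[0])+30,int(c[1])+30));print("meas",b.min(0),b.max(0))
cv2.imwrite("pics/c4.png",np.hstack([cv2.resize(a["side"][180:330,250:450],(400,300),interpolation=1),cv2.resize(a["top"][150:300,220:420],(400,300))])[:,:,::-1])
E
```

```text
t: 7.85
tool_pos: [0.4871, 0.079, 0.1191]
orientation: [0.306, -3.125, -0.0]
force: [0.3, -0.6, -2.7]
opening: 0.0237
gripper_force: 50.0
t: 8.48
tool_pos: [0.488, 0.0777, 0.1202]
orientation: [-0.302, 3.127, 0.0]
force: [-0.7, -0.6, -3.3]
opening: 0.0235
gripper_force: 50.0
yaw 11.04841855426965 head [0.60051656 0.09966975 0.12018982] tilt [-6.98545547e-05  3.58586127e-06 -9.99999998e-01]
side pred head top [344.97966434 203.78074335]
pred [333.30527212 198.15960706] [356.67181586 209.62473041]
meas [333 200] [358 217]
top pred head top [320.2134471  217.87686705]
pred [307.87405597 205.57492148] [332.58097854 230.19997482]
meas [308 204] [331 242]
```

View pics/c4.png

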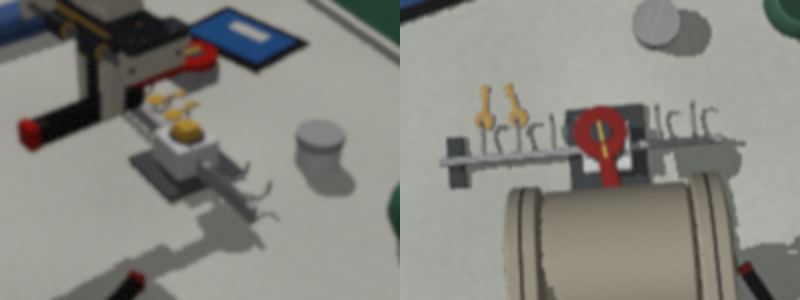

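c4 shows the head ring hovering above the bolt. In the side crop the ring is at (203,55) and the bolt at (187,131). I'll compare the bolt outline with the same cameras.

```bash
python3 - <<'E'
from h import *
c=np.array([.6005,.0995]);w=np.radians(11);M=np.array([[np.cos(w),-np.sin(w)],[np.sin(w),np.cos(w)]])
q=np.array([[1,1],[1,-1],[-1,-1],[-1,1]])
P=np.vstack([np.c_[c+(q*h)@M.T,np.full(4,z)] for h,z in((.01075,.06),(.013,.0555),(.013,.046))])
for n,f,box in(("side","side4",(330,232,358,258)),("top","t3",(305,205,340,240)),("wrist","w1",(290,225,360,290))):
    C=cam(n,dict(tool_pos=np.array([0.56777813,0.09887325,0.2180465]),orientation=np.array([-.223,-3.133,.001])))
    im=cv2.imread(f"pics/{f}.png")[:,:,::-1].copy();b=blob(masks(im)["brass"],box);h,s,v=cv2.split(cv2.cvtColor(im,cv2.COLOR_RGB2HSV))
    b2=blob((h>12)&(h<32)&(s>80),box)
    r=proj(C,P);print(n,"pred",r.min(0).round(1),r.max(0).round(1),"meas",b.min(0),b.max(0),b2.min(0),b2.max(0))
E
```

```text
side pred [335.2 236.7] [351.9 250.4] meas [336 240] [349 250] [332 232] [350 250]
top pred [314.9 215.3] [329.1 229.8] meas [317 217] [328 228] [316 216] [329 229]
wrist pred [303.7 235.8] [339.8 273. ] meas [304 239] [338 272] [303 238] [339 273]
```

```bash
python3 -m crank '[[[-1,0.006,-0.001,0.03,0,0,0],[-1,0.006,-0.001,0.06,0,0,0],[-1,0.006,-0.001,0.085,0,0,0],[-1,0.006,-0.001,0.1,0,0,0],[-1,0.006,-0.001,0.1,0,0,0]]]' 
python3 -m crank '[[[-1,0,0,0.003,0,0,0],[-1,0,0,0.006,0,0,0],[-1,0,0,0.009,0,0,0],[-1,0,0,0.012,0,0,0],[-1,0,0,0.012,0,0,0]]]'
python3 - <<'E'
from h import *
s=read_state();print(s["tool_pos"],s["force"],s["wrist_torque"])
E
```

```text
t: 9.2
tool_pos: [0.4845, 0.0768, 0.0692]
orientation: [0.303, -3.125, -0.0]
force: [0.4, 0.1, -2.7]
opening: 0.0236
gripper_force: 50.0
t: 9.82
tool_pos: [0.485, 0.0768, 0.064]
orientation: [0.303, -3.127, -0.0]
force: [0.2, 0.4, -2.6]
opening: 0.0233
gripper_force: 50.0
[0.48503033 0.07679343 0.06399957] [ 0.1847543   0.41001865 -2.64984361] [0.01862475 0.16412666 0.01731558]
```

No contact yet, and the underside should now be level with the bolt top. I'll continue gently.

```bash
for i in 1; do python3 -m crank '[[[-1,0,0,0.002,0,0,0],[-1,0,0,0.004,0,0,0],[-1,0,0,0.006,0,0,0],[-1,0,0,0.008,0,0,0],[-1,0,0,0.008,0,0,0]]]'; done
```

```text
t: 10.45
tool_pos: [0.4851, 0.0768, 0.0603]
orientation: [0.303, -3.127, 0.0]
force: [-3.2, -0.9, 1.4]
opening: 0.0238
gripper_force: 50.0
```

```bash
python3 -m crank '[[[-1,0.002,0,0,0,0,0],[-1,0.004,0,0,0,0,0],[-1,0.004,0,0.002,0,0,0],[-1,0.004,0,0.004,0,0,0],[-1,0.004,0,0.004,0,0,0]]]'
python3 - <<'E'
from h import *
s=read_state();print(s["tool_pos"],s["force"],s["wrist_torque"])
E
```

```text
t: 11.08
tool_pos: [0.483, 0.0764, 0.0579]
orientation: [0.303, -3.127, -0.0]
force: [-0.3, -0.5, -3.3]
opening: 0.0236
gripper_force: 50.0
[0.48299717 0.07641026 0.05785252] [-0.27121275 -0.46682897 -3.34888772] [-0.00905663  0.15074192  0.03736982]
```

Free again, 2 mm further back. I'll keep going down.

```bash
python3 -m crank '[[[-1,0.001,0,0.001,0,0,0],[-1,0.001,0,0.003,0,0,0],[-1,0.001,0,0.004,0,0,0],[-1,0.001,0,0.005,0,0,0],[-1,0.001,0,0.005,0,0,0]]]'
python3 - <<'E'
from h import *
s=read_state();print(s["tool_pos"],s["force"],s["wrist_torque"])
E
```

```text
t: 11.7
tool_pos: [0.4826, 0.0763, 0.0556]
orientation: [0.303, -3.127, -0.0]
force: [-0.5, -1.1, -3.2]
opening: 0.0235
gripper_force: 50.0
[0.48263466 0.07631987 0.05555731] [-0.51561008 -1.14839351 -3.19021675] [0.02342449 0.14848089 0.02373979]
```

```bash
python3 -m crank '[[[-1,0,0,0.002,0,0,0],[-1,0,0,0.004,0,0,0],[-1,0,0,0.006,0,0,0],[-1,0,0,0.007,0,0,0],[-1,0,0,0.007,0,0,0]]]'
python3 - <<'E'
from h import *
s=read_state();print(s["tool_pos"],s["force"],s["wrist_torque"])
E
```

```text
t: 12.32
tool_pos: [0.4827, 0.0763, 0.0523]
orientation: [-0.303, 3.127, -0.0]
force: [-2.3, 0.3, 0.8]
opening: 0.0235
gripper_force: 50.0
[0.48273801 0.07633497 0.05231948] [-2.29312923  0.29855165  0.7992952 ] [-0.0049308   0.17742006  0.05641047]
```

```bash
python3 -m crank '[[[-1,0.001,0,0.001,0,0,0],[-1,0.001,0,0.002,0,0,0],[-1,0.001,0,0.003,0,0,0],[-1,0.001,0,0.003,0,0,0],[-1,0.001,0,0.003,0,0,0]]]'
python3 - <<'E'
from h import *
s=read_state();print(s["tool_pos"],s["force"],s["wrist_torque"])
for n in("side","top"):
    im=read_camera(n);cv2.imwrite(f"pics/{n}5.png",im[:,:,::-1])
im=cv2.imread("pics/side5.png");cv2.imwrite("pics/c5.png",cv2.resize(im[170:290,270:430],(800,600),interpolation=cv2.INTER_CUBIC))
E
```

```text
t: 12.95
tool_pos: [0.4827, 0.0763, 0.051]
orientation: [-0.303, 3.126, -0.0]
force: [-0.1, -0.4, 2.8]
opening: 0.0235
gripper_force: 50.0
[0.48269671 0.07627362 0.05099584] [-0.12392979 -0.44264437  2.81681556] [ 0.14090317 -0.41708038  0.05951366]
```

View pics/c5.png

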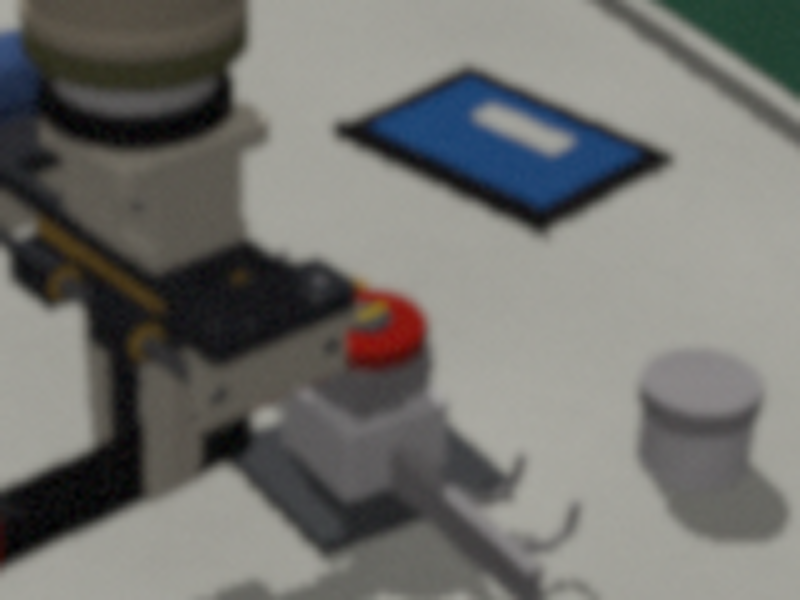

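c5 shows the red head down on the grey block, with the steel socket touching the block and no brass visible. The socket is seated. I'll turn in 3° steps with a moment check between them.

```bash
cat > chk.py <<'E'
from h import *
import sys
s=read_state();Rt=R.from_rotvec(s["orientation"]).as_matrix();p=s["tool_pos"]
r=p-np.array([.6005,.0995,0]);f=s["force"]
m=r[0]*f[1]-r[1]*f[0]
u=-Rt[:,0]
print("t%.1f yaw %.2f polar %.2f rad %.4f z %.4f f_rad %.1f f_tan %.1f fz %.1f rxF %.2f tz %.2f"%(s["t"],np.degrees(np.arctan2(u[1],u[0])),np.degrees(np.arctan2(-r[1],-r[0])),np.hypot(*r[:2]),p[2],f@u,f@Rt[:,1],f[2],m,s["wrist_torque"][2]))
sys.exit(abs(f@Rt[:,1])>4 or abs(m+s["wrist_torque"][2])>.5)
E
python3 chk.py
python3 -m crank '[[[-1,0,0.0025,0,0,0,0.007],[-1,0,0.005,0,0,0,0.013],[-1,-0.0001,0.0075,0,0,0,0.02],[-1,-0.0002,0.01,0,0,0,0.027],[-1,-0.0003,0.0125,0,0,0,0.0333]]]' >/dev/null; python3 chk.py &&
python3 -m crank '[[[-1,0,0.0025,0,0,0,0.007],[-1,0,0.005,0,0,0,0.013],[-1,-0.0001,0.0075,0,0,0,0.02],[-1,-0.0002,0.01,0,0,0,0.027],[-1,-0.0003,0.0125,0,0,0,0.0333]]]' >/dev/null; python3 chk.py
```

```text
t13.1 yaw 11.07 polar 11.17 rad 0.1201 z 0.0509 f_rad 0.4 f_tan -0.1 fz 4.0 rxF 0.01 tz -0.01
t13.7 yaw 8.03 polar 8.16 rad 0.1203 z 0.0508 f_rad 2.7 f_tan -0.8 fz 3.1 rxF 0.10 tz -0.13
t13.7 yaw 8.03 polar 8.16 rad 0.1203 z 0.0508 f_rad 2.7 f_tan -0.8 fz 3.1 rxF 0.10 tz -0.13False
False
False
```

```bash
sed -i 's/sys.exit(\(.*\))$/sys.exit(int(\1))/' chk.py
python3 -m crank '[[[-1,-0.0005,0.0025,0,0,0,0.007],[-1,-0.0005,0.005,0,0,0,0.013],[-1,-0.001,0.0075,0,0,0,0.02],[-1,-0.001,0.01,0,0,0,0.027],[-1,-0.001,0.0125,0,0,0,0.0333]]]' >/dev/null; python3 chk.py &&
python3 -m crank '[[[-1,0,0.0025,0,0,0,0.007],[-1,0,0.005,0,0,0,0.013],[-1,-0.0001,0.0075,0,0,0,0.02],[-1,-0.0002,0.01,0,0,0,0.027],[-1,-0.0003,0.0125,0,0,0,0.0333]]]' >/dev/null; python3 chk.py &&
python3 -m crank '[[[-1,0,0.0025,0,0,0,0.007],[-1,0,0.005,0,0,0,0.013],[-1,-0.0001,0.0075,0,0,0,0.02],[-1,-0.0002,0.01,0,0,0,0.027],[-1,-0.0003,0.0125,0,0,0,0.0333]]]' >/dev/null; python3 chk.py &&
python3 -m crank '[[[-1,0,0.0025,0,0,0,0.007],[-1,0,0.005,0,0,0,0.013],[-1,-0.0001,0.0075,0,0,0,0.02],[-1,-0.0002,0.01,0,0,0,0.027],[-1,-0.0003,0.0125,0,0,0,0.0333]]]' >/dev/null; python3 chk.py
```

```text
t14.3 yaw 5.03 polar 5.16 rad 0.1203 z 0.0505 f_rad 1.4 f_tan -2.4 fz 2.9 rxF 0.29 tz -0.13
t14.9 yaw 2.04 polar 2.17 rad 0.1202 z 0.0506 f_rad 0.9 f_tan -1.2 fz 3.5 rxF 0.15 tz -0.11
t15.6 yaw -0.96 polar -0.83 rad 0.1202 z 0.0507 f_rad 3.0 f_tan -1.3 fz 3.7 rxF 0.15 tz -0.09
t16.2 yaw -3.96 polar -3.81 rad 0.1202 z 0.0507 f_rad 1.4 f_tan -1.7 fz 3.1 rxF 0.21 tz -0.08
```

```bash

python3 -m crank '[[[-1,0,0.0025,0,0,0,0.007],[-1,0,0.005,0,0,0,0.013],[-1,-0.0001,0.0075,0,0,0,0.02],[-1,-0.0002,0.01,0,0,0,0.027],[-1,-0.0005,0.0125,0,0,0,0.0333]]]' >/dev/null; python3 chk.py &&
python3 -m crank '[[[-1,0,0.0025,0,0,0,0.007],[-1,0,0.005,0,0,0,0.013],[-1,-0.0001,0.0075,0,0,0,0.02],[-1,-0.0002,0.01,0,0,0,0.027],[-1,-0.0003,0.0125,0,0,0,0.0333]]]' >/dev/null; python3 chk.py &&
python3 -m crank '[[[-1,0,0.0025,0,0,0,0.007],[-1,0,0.005,0,0,0,0.013],[-1,-0.0001,0.0075,0,0,0,0.02],[-1,-0.0002,0.01,0,0,0,0.027],[-1,-0.0003,0.0125,0,0,0,0.0333]]]' >/dev/null; python3 chk.py &&
python3 -m crank '[[[-1,0,0.0025,0,0,0,0.007],[-1,0,0.005,0,0,0,0.013],[-1,-0.0001,0.0075,0,0,0,0.02],[-1,-0.0002,0.01,0,0,0,0.027],[-1,-0.0003,0.0125,0,0,0,0.0333]]]' >/dev/null; python3 chk.py
```

```text
t16.8 yaw -6.95 polar -6.79 rad 0.1201 z 0.0506 f_rad 2.2 f_tan -1.8 fz 3.2 rxF 0.21 tz -0.04
t17.4 yaw -9.95 polar -9.65 rad 0.1201 z 0.0506 f_rad 3.4 f_tan -2.6 fz 3.7 rxF 0.32 tz 0.05
t18.1 yaw -12.94 polar -12.42 rad 0.1201 z 0.0505 f_rad 3.4 f_tan -5.5 fz 3.6 rxF 0.66 tz 0.27
t18.1 yaw -12.94 polar -12.42 rad 0.1201 z 0.0505 f_rad 3.4 f_tan -5.5 fz 3.6 rxF 0.66 tz 0.27
```

```bash

python3 -m crank '[[[-1,0,0.0025,0,0,0,0.007],[-1,0,0.005,0,0,0,0.013],[-1,-0.0001,0.0075,0,0,0,0.02],[-1,-0.0002,0.01,0,0,0,0.027],[-1,-0.0005,0.0125,0,0,0,0.0333]]]' >/dev/null; python3 chk.py
python3 -m crank '[[[-1,0,0.002,0,0,0,0.005],[-1,0,0.004,0,0,0,0.01],[-1,-0.0001,0.006,0,0,0,0.016],[-1,-0.0002,0.0084,0,0,0,0.0222],[-1,-0.0002,0.0084,0,0,0,0.0222]]]' >/dev/null; python3 chk.py
```

```text
t18.7 yaw -15.93 polar -15.38 rad 0.1201 z 0.0505 f_rad 3.4 f_tan -5.3 fz 3.9 rxF 0.64 tz 0.33
t19.3 yaw -17.91 polar -17.35 rad 0.1200 z 0.0504 f_rad 2.9 f_tan -5.4 fz 4.0 rxF 0.65 tz 0.33
```

```bash

python3 -m crank '[[[-1,0,0.003,0,0,0,0.008],[-1,0,0.006,0,0,0,0.016],[-1,-0.0002,0.01,0,0,0,0.027],[-1,-0.0004,0.0141,0,0,0,0.0378],[-1,-0.0004,0.0141,0,0,0,0.0378]]]' >/dev/null; python3 chk.py
python3 -m crank '[[[-1,-0.0001,-0.0083,0,0,0,-0.0222],[-1,-0.0006,-0.0166,0,0,0,-0.0444],[-1,-0.0013,-0.0249,0,0,0,-0.0667],[-1,-0.0023,-0.0331,0,0,0,-0.0889],[-1,-0.0023,-0.0331,0,0,0,-0.0889]]]' >/dev/null; python3 chk.py
```

```text
t19.9 yaw -21.31 polar -20.73 rad 0.1200 z 0.0504 f_rad 3.8 f_tan -4.9 fz 2.2 rxF 0.59 tz 0.32
t20.6 yaw -13.30 polar -12.70 rad 0.1201 z 0.0505 f_rad 3.4 f_tan -4.4 fz 2.0 rxF 0.53 tz 0.33
```

```bash

python3 -m crank '[[[-1,0,-0.0025,0,0,0,-0.007],[-1,0,-0.005,0,0,0,-0.013],[-1,-0.0001,-0.0075,0,0,0,-0.02],[-1,-0.0003,-0.0125,0,0,0,-0.0333],[-1,-0.0003,-0.0125,0,0,0,-0.0333]]]' >/dev/null; python3 chk.py
```

```text
t21.2 yaw -10.33 polar -10.11 rad 0.1201 z 0.0506 f_rad 3.1 f_tan -2.6 fz 3.7 rxF 0.32 tz -0.01
```

```bash

python3 -m crank '[[[-1,0,-0.0025,0,0,0,-0.007],[-1,-0.001,-0.005,0,0,0,-0.0133],[-1,-0.002,-0.005,0,0,0,-0.0133],[-1,-0.002,-0.005,0,0,0,-0.0133],[-1,-0.002,-0.005,0,0,0,-0.0133]]]' >/dev/null; python3 chk.py
```

```text
t21.8 yaw -9.11 polar -8.97 rad 0.1200 z 0.0502 f_rad -4.2 f_tan -1.3 fz 4.0 rxF 0.15 tz -0.02
```

```bash

python3 -m crank '[[[-1,0.001,-0.001,0,0,0,-0.001],[-1,0.001,-0.001,0,0,0,-0.001],[-1,0.001,-0.001,-0.002,0,0,-0.001],[-1,0.001,-0.001,-0.005,0,0,-0.001],[-1,0.001,-0.001,-0.008,0,0,-0.001]]]' >/dev/null; python3 chk.py;
python3 -m crank '[[[-1,0,0,-0.004,0,0,0],[-1,0,0,-0.008,0,0,0],[-1,0,0,-0.012,0,0,0],[-1,0,0,-0.016,0,0,0],[-1,0,0,-0.016,0,0,0]]]' >/dev/null; python3 chk.py
```

```text
t22.4 yaw -9.03 polar -8.63 rad 0.1199 z 0.0541 f_rad 0.6 f_tan 0.6 fz -4.9 rxF -0.07 tz 0.15
t23.1 yaw -9.03 polar -8.74 rad 0.1193 z 0.0630 f_rad -0.2 f_tan 0.2 fz -2.6 rxF -0.02 tz 0.04
```

```bash

python3 -m crank '[[[-1,0,0,-0.04,0,0,0],[-1,0,0,-0.08,0,0,0],[-1,0,0,-0.12,0,0,0],[-1,0,0,-0.16,0,0,0],[-1,0,0,-0.2,0,0,0]]]' >/dev/null; python3 chk.py;
python3 - <<'E'
from h import *
im=cv2.imread("pics/top4.png")[:,:,::-1].copy();C=cam("top");b=blob(masks(im)["cork"],(455,165,560,320),5);print(rect(C,b,.006))
im=cv2.imread("pics/side4.png")[:,:,::-1].copy();S=cam("side");b=blob(masks(im)["cork"],(320,340,560,470),5);print(rect(S,b,.006))
c=np.array([.549,-.308]);w=np.radians(-9.5);u=np.array([np.cos(w),np.sin(w)]);t=c-.039*u;print("tcp",t)
s=read_state();Rt=R.from_rotvec(s["orientation"]).as_matrix();print(s["tool_pos"],((np.array([*t,.16])-s["tool_pos"])@Rt/.5).round(4))
E
```

```text
t23.7 yaw -9.02 polar -8.70 rad 0.1197 z 0.1632 f_rad 0.7 f_tan -0.3 fz -2.2 rxF 0.03 tz -0.08
(array([ 0.54899658, -0.30919165]), array([128.5, 296.6]), 80.3)
(array([ 0.54482788, -0.31298618]), array([129.8, 297.8]), 80.4)
tcp [ 0.51053486 -0.30156314]
[0.48220151 0.11759772 0.1632001 ] [-0.1874 -0.8191  0.0064]
```

```bash

python3 -m crank '[[[-1,-0.02,-0.09,0,0,0,0],[-1,-0.04,-0.18,0,0,0,0],[-1,-0.06,-0.27,0,0,0,0],[-1,-0.08,-0.36,0,0,0,0],[-1,-0.1,-0.45,0,0,0,0.007]]]' >/dev/null
python3 -m crank '[[[-1,-0.02,-0.09,0,0,0,0],[-1,-0.04,-0.18,0,0,0,0],[-1,-0.06,-0.27,0,0,0,0],[-1,-0.084,-0.371,0.06,0,0,0],[-1,-0.084,-0.371,0.1,0,0,0]]]' >/dev/null
python3 -m crank '[[[-1,0,0,0.04,0,0,0],[-1,0,0,0.08,0,0,0],[-1,0,0,0.11,0,0,0],[-1,0,0,0.13,0,0,0],[-1,0,0,0.13,0,0,0]]]'
python3 - <<'E'
from h import *
s=read_state();Rt=R.from_rotvec(s["orientation"]).as_matrix();print(s["tool_pos"],((np.array([.509,-.303,.0165])-s["tool_pos"])@Rt/.5).round(4), np.degrees(np.arctan2(-Rt[1,0],-Rt[0,0])))
E
```

```text
t: 25.55
tool_pos: [0.5064, -0.3017, 0.0469]
orientation: [-0.263, -3.129, -0.001]
force: [-0.1, 0.2, -3.1]
opening: 0.0233
gripper_force: 50.0
[ 0.50639225 -0.30174718  0.04690565] [-0.0056 -0.0016  0.0608] -9.625249998519186
```

```bash

python3 -m crank '[[[-1,-0.005,-0.002,0.02,0,0,0],[-1,-0.005,-0.002,0.04,0,0,0],[-1,-0.005,-0.002,0.055,0,0,0],[-1,-0.005,-0.002,0.062,0,0,0],[-1,-0.005,-0.002,0.062,0,0,0]]]' >/dev/null; python3 chk.py
python3 -m crank '[[[-1,0,0,0.002,0,0,0],[-1,0,0,0.004,0,0,0],[-1,0,0,0.006,0,0,0],[-1,0,0,0.006,0,0,0],[-1,0,0,0.006,0,0,0]]]'  >/dev/null; python3 chk.py
python3 -m crank '[[[-1,0,0,0.001,0,0,0],[-1,0,0,0.002,0,0,0],[-1,0,0,0.003,0,0,0],[-1,0,0,0.003,0,0,0],[-1,0,0,0.003,0,0,0]]]'  >/dev/null; python3 chk.py
```

```text
t26.2 yaw -9.66 polar 77.18 rad 0.4134 z 0.0162 f_rad -0.7 f_tan -0.5 fz -3.2 rxF -0.26 tz -0.02
t26.8 yaw -9.65 polar 77.22 rad 0.4135 z 0.0137 f_rad 0.5 f_tan -0.1 fz -2.7 rxF 0.21 tz -0.01
t27.4 yaw -9.65 polar 77.23 rad 0.4136 z 0.0123 f_rad 0.0 f_tan 0.5 fz -0.4 rxF -0.01 tz 0.01
```

```bash

python3 -m crank '[[[-1,0,0,0.001,0,0,0],[-1,0,0,0.002,0,0,0],[-1,0,0,0.002,0,0,0],[-1,0,0,0.002,0,0,0],[-1,0,0,0.002,0,0,0]]]'  >/dev/null; python3 chk.py
python3 - <<'E'
from plant import *
print(read_state()["wrist_torque"])
E
```

```text
t28.1 yaw -9.65 polar 77.24 rad 0.4136 z 0.0121 f_rad -4.1 f_tan 1.9 fz 7.5 rxF -1.73 tz -0.04
[ 0.5468076   1.03586982 -0.03884528]
```

```bash

python3 -m crank '[[[-1,0,0,-0.001,0,0,0],[-1,0,0,-0.001,0,0.004,0],[-1,0,0,-0.001,0,0.008,0],[-1,0,0,-0.001,0,0.011,0],[-1,0,0,-0.001,0,0.011,0]]]'  >/dev/null; python3 chk.py
python3 - <<'E'
from plant import *
print(read_state()["wrist_torque"])
E
python3 -m crank '[[[-1,0,0,0.001,0,0,0],[-1,0,0,0.002,0,0,0],[-1,0,0,0.002,0,0,0],[-1,0,0,0.002,0,0,0],[-1,0,0,0.002,0,0,0]]]'  >/dev/null; python3 chk.py
python3 - <<'E'
from plant import *
print(read_state()["wrist_torque"])
E
```

```text
t28.7 yaw -9.65 polar 77.22 rad 0.4136 z 0.0121 f_rad -6.0 f_tan 0.9 fz 7.2 rxF -2.43 tz -0.00
[ 0.40889384  0.64811739 -0.0015538 ]
t29.3 yaw -9.66 polar 77.22 rad 0.4136 z 0.0121 f_rad -9.0 f_tan 2.8 fz 15.0 rxF -3.68 tz -0.02
[ 0.8597044   1.23871969 -0.01767354]
```

```bash

python3 -m crank '[[[-1,0.002,0,-0.001,0,-0.003,0],[-1,0.002,0,-0.002,0,-0.0055,0],[-1,0.002,0,-0.0035,0,-0.0055,0],[-1,0.002,0,-0.0035,0,-0.0055,0],[-1,0.002,0,-0.0035,0,-0.0055,0]]]'  >/dev/null; python3 chk.py
python3 - <<'E'
from h import *
s=read_state();print(s["wrist_torque"],R.from_rotvec(s["orientation"]).as_matrix()[2])
E
```

```text
t29.9 yaw -9.66 polar 77.06 rad 0.4136 z 0.0121 f_rad 1.1 f_tan -0.2 fz -1.2 rxF 0.45 tz 0.02
[-0.04423446 -0.03013118  0.02069351] [ 9.00890930e-03  1.73789862e-05 -9.99959419e-01]
```

```bash

python3 -m crank '[[[0.2,0,0,0,0,0,0],[0.2,0,0,0,0,0,0],[0.2,0,0,0,0,0,0],[0.2,0,0,0,0,0,0],[0.2,0,0,0,0,0,0]]]' 
python3 -m crank '[[[0.2,0,0,-0.02,0,0,0],[0.2,0,0,-0.06,0,0,0],[0.2,0,0,-0.12,0,0,0],[0.2,0,0,-0.2,0,0,0],[0.2,0,0,-0.28,0,0,0]]]' 
python3 -m crank '[[[0.2,0.06,0,-0.06,0,0,0],[0.2,0.1,0.08,-0.1,0,0,0],[0.2,0.12,0.16,-0.14,0,0,0],[0.2,0.12,0.24,-0.14,0,0,0],[0.2,0.12,0.32,-0.14,0,0,0]]]' 
python3 - <<'E'
from h import *
a=read_camera("top");b=read_camera("side");C=cam("top")
cv2.imwrite("pics/top6.png",a[:,:,::-1]);cv2.imwrite("pics/c6.png",np.hstack([cv2.resize(a,(400,300)),cv2.resize(b,(400,300))])[:,:,::-1])
m=masks(a);bl=blob(m["black"],(470,215,540,310));print("black",rect(C,bl,.032-.006))
r=blob(m["red"],(470,165,550,250));print("red",r.min(0),r.max(0))
c=np.array([(r[:,0].min()+r[:,0].max())/2, r[:,1].min()-.5+12]);
def rowc(y): q=r[r[:,1]==y][:,0];return (q.min()+q.max())/2
c[0]=rowc(int(c[1]));h=cast(C,c,.04)[0];print("head",h)
(q,wh,an)=rect(C,bl,.026); u=(h[:2]-q)/np.linalg.norm(h[:2]-q);print("mid",h[:2]-.08*u,"yaw",np.degrees(np.arctan2(u[1],u[0])))
for n,box in(("bowl",0),):pass
E
```

```text
t: 30.55
tool_pos: [0.508, -0.3036, 0.0124]
orientation: [-0.263, -3.122, -0.001]
force: [0.4, 0.6, -0.2]
opening: 0.0556
gripper_force: 0.0
t: 31.18
tool_pos: [0.5095, -0.304, 0.1555]
orientation: [-0.264, -3.123, 0.0]
force: [0.2, -0.6, 0.4]
opening: 0.0555
gripper_force: 0.0
t: 31.8
tool_pos: [0.478, -0.1351, 0.2255]
orientation: [-0.264, -3.125, 0.0]
force: [-0.2, 0.2, 0.0]
opening: 0.0558
gripper_force: 0.0
black (array([ 0.57362158, -0.3266843 ]), array([0. , 4.4]), 87.3)
red [503 195] [526 220]
head [ 0.62430425 -0.322764    0.04      ]
mid [ 0.5445425  -0.32893356] yaw 4.423012817976444
```

View pics/c6.png

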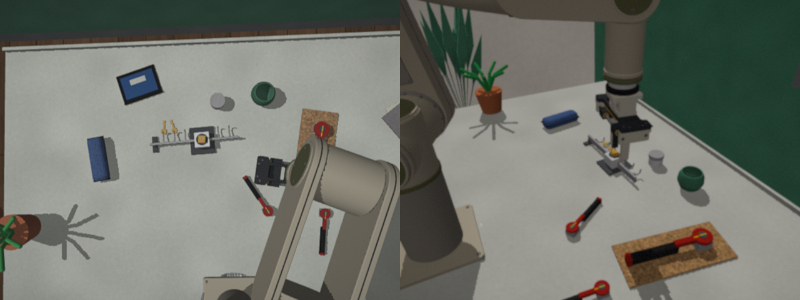

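c6 shows the wrench flat on the cork mat, with the head at about (321,130) in the left half. Its middle is within about 4 mm of the mat's centre. The bowl, tin and case look undisturbed and the gripper is clear.

```bash
python3 -c "
from plant import *
print(close_job())"
```

```text
the job is handed in; nothing more can be done
None
```

The job is handed in: the wrench was seated on the bolt, turned clockwise until the moment levelled off at about 0.97 N m (click estimated at about 0.15 rad from the turn angle), eased off, lifted and laid flat about 4 mm from the mat's centre, at 32 s; the bowl, tin and case look unmoved in the last pictures.

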